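# Dress the weldment's stud with its spacers and take it out of the jig

### The job

Take the two spacers off the sloping rack and thread them onto the upright stud of the weldment clamped in the jig: the large steel one first, seated at the bottom, then the small brass one resting on it. Then slide the red jaw fully open by its black knob, lift the finished part out with its spacers on, set it down gently and upright, flat in the green tray, and let go. Keep the part in the jig until the jaw is open, leave the jaw open, and leave the spray can, hammer and brush alone.

Things in the scene. Friction and masses are not known exactly. Their poses are not given: they have to be found in the camera images.
- large_spacer: Large spacer: steel ring, outer dia 54, bore 21, 18 thick (all sizes in mm), about 0.27 kg. Origin: centre of its underside; z along the bore, away from the rack. It starts on one of the rack's two pins (either one), flat on the sloping board, so its z axis is tilted 30 degrees from vertical towards the rack's -x.
- small_spacer: Small spacer: a brass ring, outer diameter 38, bore 21, 16 thick, on the other pin. Origin and axes as for the large spacer. About 0.11 kg.
- rack: Fixed yellow rack. Its 110 x 190 top board slopes 30 degrees, facing the rack's -x (low edge 28 high, high edge 82, on the +x side). Origin on the work surface under the board's middle. Two pins, dia 18, stand 12 out of the board square to the slope at rack x = 0, y = +55 and -55, feet 55 above the work surface. The rack stands turned about 90 degrees, so the slope faces sideways (-y).
- weldment: Loose steel part: plate 70 (x) x 60 (y) x 10, round boss (dia 30, top 24 above underside), upright stud dia 16, tip 86 above underside, top 7 tapered to dia 8. Origin: centre of underside, z up. Undersides of seated spacers: large 24, small 42 above origin; 28 of stud stays free. 0.36 kg (0.75 with spacers). Starts in the jig, underside 12 above the work surface, about 1.5 play.
- jig: Fixed blue jig with a sliding jaw; base 210 x 110 x 12. Origin on the work surface under the stud. The fixed blue jaw (30 high) is on the +x side of the part, the red sliding jaw (32 high) on the -x side, nearer the robot. The red jaw's lip reaches up to 8 over the edge of the part's plate and holds it down.
- jaw (a joint): Travel of the red jaw in m: 0 closed, 0.045 fully open. It slides along the jig's -x direction with about 3 N of friction and stays where it is left; the lip is clear of the plate from about 0.010.
- jaw_knob (a point): Top centre of the black knob on the red jaw: an upright round post, diameter 20, 34 tall, its top 66 above the work surface; it moves with the jaw. Closed, it is 78 from the stud.
- tray: Fixed shallow green tray for finished parts, open above, 180 (x) x 160 (y) outside, walls 4 thick and 22 high, floor 4 thick. Origin on the work surface under its centre. The tray and the rack stand on opposite sides of the jig, either way round.
- spray_can: Bystander: a standing spray can, diameter 56, 150 high, beyond the work. Origin at the centre of its underside.
- chipping_hammer: Bystander: a hammer lying beyond the work.
- wire_brush: Bystander: a brush lying between the robot's base and the jig.
Things that resemble listed ones, but are neither listed nor needed, are in the scene too. Of the things shaped like the large_spacer, the steel one is meant.

How it is judged:
On the way, in this order (a step that is already met when the one before it is completed fails the run):
1. the large spacer is seated on the boss of the part, around the stud (horizontal distance between large_spacer and weldment below 0.006 m and z of large_spacer in the frame of weldment between 0.02 and 0.027 m), for 0.2 s.
2. the small spacer is around the stud, resting on the large one (all of step 1 and horizontal distance between small_spacer and weldment below 0.006 m and z of small_spacer in the frame of weldment between 0.038 and 0.045 m), for 0.2 s.
3. the red jaw is slid fully open (at least 38 of its 45 mm) (value of joint jaw above 0.038 m), for 0.2 s.
At the end, for the whole second after the job is handed in: Part flat on the tray floor (within 52/47 mm of its centre in tray x/y, underside < 9 mm high, tilt < 0.08 rad); large then small spacer seated (undersides 24 and 42 mm above the part's, -4/+3 mm, within 6 mm of its axis); jaw at least 30 mm open; all at rest (all of step 2 and x of weldment in the frame of tray between -0.052 and 0.052 m and y of weldment in the frame of tray between -0.047 and 0.047 m and z of weldment in the frame of tray below 0.009 m and angle between weldment's own z axis and vertical below 0.08 rad and value of joint jaw above 0.03 m and linear speed of weldment below 0.02 m/s and linear speed of each of large_spacer, small_spacer below 0.03 m/s); the robot touches nothing.
It fails at once if a bystander is moved by more than 30 mm or the can is tipped (distance of any of spray_can, chipping_hammer, wire_brush from where it was at the start of the episode above 0.03 m or angle between spray_can's own z axis and vertical above 0.5 rad).
It fails at once if the part is moved by more than 20 mm while the jaw is less than 30 mm open (distance of weldment from where it was at the start of the episode above 0.02 m and value of joint jaw below 0.03 m).
It fails at once if the part is dropped (falls free of the fingers faster than 0.6 m/s, about 20 mm) (linear speed of weldment above 0.6 m/s and contact force between weldment and the fingers below 0.1 N).
It also fails if it takes over 70 s, if anything falls off the work surface, if the arm or the gripper's body presses on something with over 40 N, if the wrist force passes 120 N, or if a joint passes its speed limit or range.

### The arm

A 6-joint arm with a two-finger parallel gripper is mounted at the origin on the work surface. World frame = base frame: x ahead of the robot, y to its left, z up, the work surface at z = 0. Lengths are in m, angles in rad, forces in N, time in s.
With the tool pointing down it reaches from about 0.35 to 0.8 m from the base axis. Payload 7.3 kg.
Tool frame: the origin (TCP) lies at the very end of the fingers, on their centre line; the grasp point (between the pads) lies 19 mm behind it; z points along the fingers, y is the line along which they close (so a half turn about z gives the same grasp; the last joint's range is limited). The gripper opens to 85 mm and grips with 20 to 120 N. Pads are 22 mm wide; open, the fingers measure 114 mm over their backs; the gripper's body (76 mm by 85 mm) begins 54 mm behind the grasp point. The pads swing forward as they close: fully open they stand 13 mm farther back than shut.
Start: joints at [0.988, 0.342, 1.524, -0, 1.275, -0.146], TCP at [0.222, 0.476, 0.231] pointing down, gripper open.
Joint ranges: [-2.53, 2.53], [-0.77, 2.02], [0.04, 2.7], [-1, 4.14], [0.28, 2.66], [-3.11, 3.11]. Speed limits (rad/s): [2.57, 2.57, 3.14, 3.14, 3.14, 3.14].

### API

Orientations are given as a unit quaternion [x, y, z, w].
In Python, from workcell import arm gives the robot as it stands.
- The arm moves only by the tool move_arm, never from a script. Its argument "steps" is a list of rows, each a list of 6 numbers: the shift along the tool's x, y, z in mm, then the turn, a rotation vector about the tool's x, y, z in degrees. In form: [[tx, ty, tz, rx, ry, rz], ...]. A call has exactly 10 rows; each row shifts and turns the commanded pose from where the row before left it, along the tool's axes as they then stand; what a row does not reach is not made up. A row lasts 1/12 s, in which the tool goes at most 41.7 mm and 7.16 degrees, less where a joint would pass 70% of its speed; a pose out of reach is approached as far as the arm can. A call with a gripper value outside its range is refused whole. "claw" is the finger opening in mm, from 0 to 85.4, set as the call begins (left out, the last holds). The fingers move at their own pace and stop on an object; "squeeze" is the grip in N (left out, the last holds). Time passes only in rows, so rows that do not move let the fingers close, or fill a call up. It gives the time, the measured TCP pose, the force, the opening and the grip force at its end, in the units of the state.
- arm.state(): the state, without advancing time (a new reading comes with each control period).
- arm.read_camera(name): name is "scene" or "top" or "wrist"; returns the picture (400x640x3 uint8, red, green, blue); there is no depth.
- arm.get_calibration(name): a dict with "vertical_fov" (degrees; the focal length in pixels is half the picture's height over the tangent of half this angle, whatever the lens; pixels are square), "cx", "cy" (the principal point, pixels), "cam_to_world" (4x4, takes a point from camera to world coordinates); the wrist camera has in their place "mount" (4x4, takes a point from camera to tool coordinates, whose origin is the TCP and whose axes are the flange's). Camera axes: x right, y up, looking along -z (the intrinsics and any distortion apply to the point x, -y, -z); pixel columns grow to the right and rows downward; lengths in m; the calibration is good to about 2 mm. A picture is of the moment at which its call begins: read the wrist's pose just before it. get_calibration takes no time and is no camera call.
- arm.hand_in(): hands the job in; it is judged then, once.
The state is a dict: "clock": time; "joint_positions": joint angles; "qd": joint speeds; "joint_efforts": joint torques, N m; "eef_pos": TCP position; "orientation": TCP orientation; "contact_force": force on the tool from outside, world axes, zero at the start; "moment": the same for the moment, N m; "gripper_width": finger opening in m; "grasp_force": force on a finger pad.
Only numpy, scipy, OpenCV 4.12 (cv2) and the standard library are available. Lean on these libraries where they do the work, as an engineer would, in place of code of your own. Each camera call takes 0.05 s, during which the arm holds its last target. There are 200 camera calls.

## Working session

There is one attempt and no reset: what is moved stays moved. The work goes in short steps, Python scripts to look and compute and a tool call to move; the robot and the scene stay as the last step left them, time stands still between calls to the robot, and variables do not carry over. Pictures are saved under pics/ and viewed, at most 10 in all, crops included, and the job is handed in when it is done.

Besides the shell and the picture viewer there is one more tool, called after ">>>" by a JSON object that holds its "op" and its "data", one argument or row to a line. move_arm: Moves the arm, as the interface text tells. Its arguments: {"type":"object","properties":{"steps":{"type":"array"},"claw":{"type":"number"},"squeeze":{"type":"number"}},"required":["steps"]}

```bash
ls; mkdir -p pics; cat > h.py <<'E'
import numpy as np, cv2
from workcell import arm
from scipy.spatial.transform import Rotation as R
def snap(n,f):
    im=arm.read_camera(n); cv2.imwrite('pics/'+f,im[:,:,::-1]); return im
E
python3 - <<'E'
from h import *
for n in ['scene','top','wrist']:
    c=arm.get_calibration(n); print(n,{k:(np.round(v,4).tolist() if hasattr(v,'shape') else v) for k,v in c.items()})
s=arm.state(); print(s)
a=snap('scene','s0.png'); b=snap('top','t0.png')
E
```

```text
pics
scene {'vertical_fov': 48.01268968603489, 'cx': 315.4497745842436, 'cy': 197.49265358705574, 'cam_to_world': [[-0.8277, -0.452, 0.3327, 0.8583], [0.5612, -0.6666, 0.4905, 0.4186], [0.0, 0.5927, 0.8054, 0.7483], [0.0, 0.0, 0.0, 1.0]]}
top {'vertical_fov': 46.04329652577073, 'cx': 325.4286080949296, 'cy': 197.36775485828952, 'cam_to_world': [[0.0165, 0.9927, -0.1193, 0.4157], [-0.9998, 0.0176, 0.0079, -0.0017], [0.01, 0.1192, 0.9928, 1.1793], [0.0, 0.0, 0.0, 1.0]]}
wrist {'vertical_fov': 69.6918173949239, 'cx': 321.9607447866976, 'cy': 199.88584109708378, 'mount': [[-0.0001, 0.9615, 0.2748, 0.0688], [1.0, -0.0, 0.0004, 0.0001], [0.0004, 0.2748, -0.9615, -0.1415], [0.0, 0.0, 0.0, 1.0]]}
{'clock': 0.0, 'joint_positions': array([ 9.87993678e-01,  3.42752240e-01,  1.52504822e+00,  1.23231869e-06,
        1.27540162e+00, -1.45970107e-01]), 'qd': array([ 1.35924428e-03,  6.83473750e-04, -2.54927613e-03,  2.48548295e-03,
        3.05177911e-05, -8.30089944e-04]), 'joint_efforts': array([-6.58158115e-04, -4.33680797e+01, -2.46009189e+01, -2.80197555e-04,
        8.01693677e-03, -8.47462388e-06]), 'eef_pos': array([0.22184661, 0.47536596, 0.23059976]), 'orientation': array([ 2.16683898e-01,  9.76241487e-01, -7.51670268e-04, -2.87332063e-04]), 'contact_force': array([-0.21370126, -0.6760846 , -0.68634525]), 'moment': array([ 0.02673455,  0.02553088, -0.03244937]), 'grasp_force': 0.0, 'gripper_width': 0.08563484155364766}
```

View pics/t0.png

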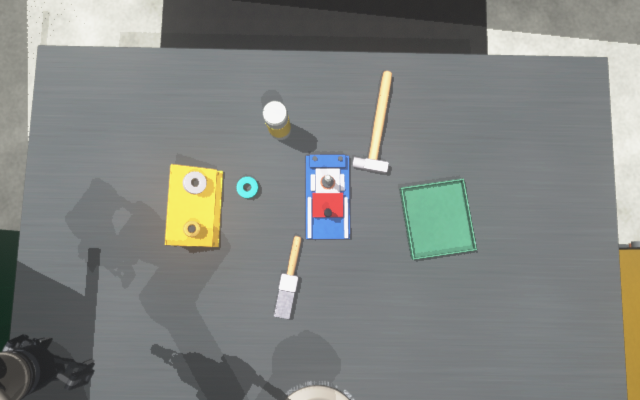

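View pics/s0.png

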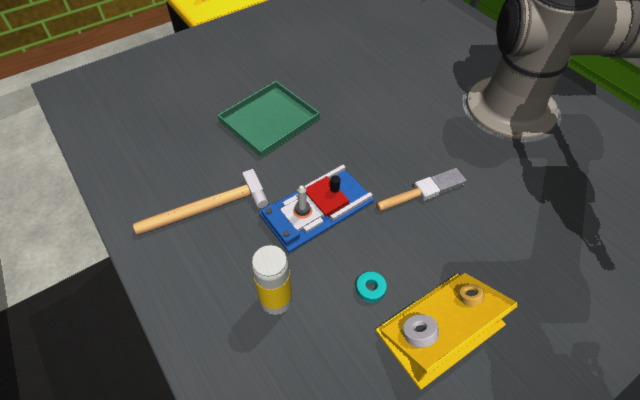

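Top view: large steel ring at (195,183), small brass ring at (192,229), and a teal decoy ring lying on the table at (247,187). The steel one on the rack pin fits the description. The jig is near (328,195) and the tray near (438,219). I'll confirm this in an enlarged crop.

```bash
cat >> h.py <<'E'
def ray(n,u,v,z,st=None):
    """world point at height z seen at pixel u,v"""
    c=arm.get_calibration(n); f=200/np.tan(np.radians(c['vertical_fov']/2))
    if n=='wrist':
        T=np.eye(4); T[:3,:3]=R.from_quat(st['orientation']).as_matrix(); T[:3,3]=st['eef_pos']; T=T@c['mount']
    else: T=np.array(c['cam_to_world'])
    d=T[:3,:3]@np.array([(u-c['cx'])/f,-(v-c['cy'])/f,-1]); o=T[:3,3]
    return o+d*(z-o[2])/d[2]
def proj(n,p,st=None):
    c=arm.get_calibration(n); f=200/np.tan(np.radians(c['vertical_fov']/2))
    if n=='wrist':
        T=np.eye(4); T[:3,:3]=R.from_quat(st['orientation']).as_matrix(); T[:3,3]=st['eef_pos']; T=T@c['mount']
    else: T=np.array(c['cam_to_world'])
    q=np.linalg.inv(T)@np.append(p,1); return np.array([c['cx']-f*q[0]/q[2],c['cy']+f*q[1]/q[2]])
E
python3 - <<'E'
from h import *
im=cv2.imread('pics/t0.png')
a=cv2.resize(im[150:260,155:235],None,fx=5,fy=5,interpolation=cv2.INTER_CUBIC)
b=cv2.resize(im[145:255,298:358],None,fx=5,fy=5,interpolation=cv2.INTER_CUBIC)
cv2.imwrite('pics/c0.png',np.hstack([a,b]))
for nm,u,v,z in [('large',195,183,.071),('small',192,229,.069),('studtip',327,180,.098),('knob',328,212,.066),('tray',438,219,.01),('teal',247,187,.018)]:
    print(nm,ray('top',u,v,z).round(4))
E
```

```text
large [0.5778 0.2996 0.071 ]
small [0.4688 0.3018 0.069 ]
studtip [ 0.5864 -0.0133  0.098 ]
knob [ 0.5147 -0.0173  0.066 ]
tray [ 0.5069 -0.2927  0.01  ]
teal [0.5778 0.1845 0.018 ]
```

View pics/c0.png

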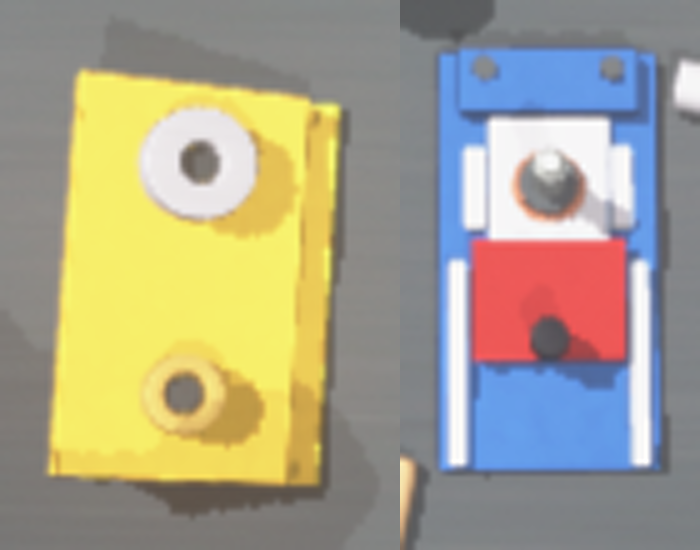

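The crop confirms it: steel ring on the pin at (195,182), brass ring at (191.6,228.6), and the teal one is a decoy. Stud and knob sit about 72–78 mm apart, as specified. Next is a planning helper that gives one row to repeat N times, then the hover over the large ring.

```bash
cat >> h.py <<'E'
def pose(tilt=0,yaw=0):
    """tool y=+x world, tool z down, tilted (deg) so tool z leans to +y; yaw about world z"""
    M=np.array([[0,1,0],[1,0,0],[0,0,-1.]]).T
    return R.from_euler('z',yaw,degrees=True)*R.from_euler('x',tilt,degrees=True)*R.from_matrix(M)
def plan(p,rot,N):
    """row that, repeated N times, brings the tool to p, rot"""
    s=arm.state(); R0=R.from_quat(s['orientation']); rel=R0.inv()*rot
    r=rel.as_rotvec()/N; d=R0.inv().apply(np.array(p)-s['eef_pos'])
    S=sum((R.from_rotvec(r*k).as_matrix() for k in range(N)),np.zeros((3,3)))
    t=np.linalg.solve(S,d); print(N,'rows:',(t*1000).round(1).tolist()+np.degrees(r).round(2).tolist(),'|t|',round(np.linalg.norm(t)*1000,1),'|r|',round(np.degrees(np.linalg.norm(r)),2))
E
python3 - <<'E'
from h import *
r=pose(30); print(r.as_matrix().round(3))
plan([.578,.249,.162],r,15)
print(ray('top',155+200/5,150+160/5,.0706),ray('top',155+183/5,150+393/5,.0689))
E
```

```text
[[ 0.     1.     0.   ]
 [ 0.866  0.     0.5  ]
 [ 0.5    0.    -0.866]]
15 rows: [-28.1, 11.0, -1.6, -1.14, 1.78, 4.23] |t| 30.2 |r| 4.73
[0.58027456 0.29984476 0.0706    ] [0.46969271 0.30280344 0.0689    ]
```

>>> {"op": "move_arm", "data": {
  "steps": [
    [-28.1, 11, -1.6, -1.14, 1.78, 4.23],
    [-28.1, 11, -1.6, -1.14, 1.78, 4.23],
    [-28.1, 11, -1.6, -1.14, 1.78, 4.23],
    [-28.1, 11, -1.6, -1.14, 1.78, 4.23],
    [-28.1, 11, -1.6, -1.14, 1.78, 4.23],
    [-28.1, 11, -1.6, -1.14, 1.78, 4.23],
    [-28.1, 11, -1.6, -1.14, 1.78, 4.23],
    [-28.1, 11, -1.6, -1.14, 1.78, 4.23],
    [-28.1, 11, -1.6, -1.14, 1.78, 4.23],
    [-28.1, 11, -1.6, -1.14, 1.78, 4.23]
  ],
  "claw": 75,
  "squeeze": 60
}}

```text
clock: 0.93
eef_pos: [0.4949, 0.3624, 0.2094]
orientation: [0.55, 0.815, 0.128, -0.127]
contact_force: [0.8, 0.5, -0.4]
gripper_width: 0.075
grasp_force: 0.0
```

>>> {"op": "move_arm", "data": {
  "steps": [
    [-28.1, 11, -1.6, -1.14, 1.78, 4.23],
    [-28.1, 11, -1.6, -1.14, 1.78, 4.23],
    [-28.1, 11, -1.6, -1.14, 1.78, 4.23],
    [-28.1, 11, -1.6, -1.14, 1.78, 4.23],
    [-28.1, 11, -1.6, -1.14, 1.78, 4.23],
    [0, 0, 0, 0, 0, 0],
    [0, 0, 0, 0, 0, 0],
    [0, 0, 0, 0, 0, 0],
    [0, 0, 0, 0, 0, 0],
    [0, 0, 0, 0, 0, 0]
  ]
}}

```text
clock: 1.77
eef_pos: [0.5778, 0.2502, 0.1627]
orientation: [0.682, 0.684, 0.184, -0.183]
contact_force: [0.5, -0.3, -0.4]
gripper_width: 0.0752
grasp_force: 0.0
```

```bash
python3 - <<'E'
from h import *
s=arm.state(); print(s['eef_pos'],R.from_quat(s['orientation']).as_matrix().round(3)); im=snap('wrist','w1.png')
n=np.array([0,-.5,.866]);
print(proj('wrist',np.array([.580,.300,.0706]),s))
E
```

```text
[0.57776973 0.25024498 0.1627375 ] [[-0.003  1.     0.001]
 [ 0.865  0.002  0.501]
 [ 0.501  0.002 -0.865]]
[323.35525552 201.42637126]
```

View pics/w1.png

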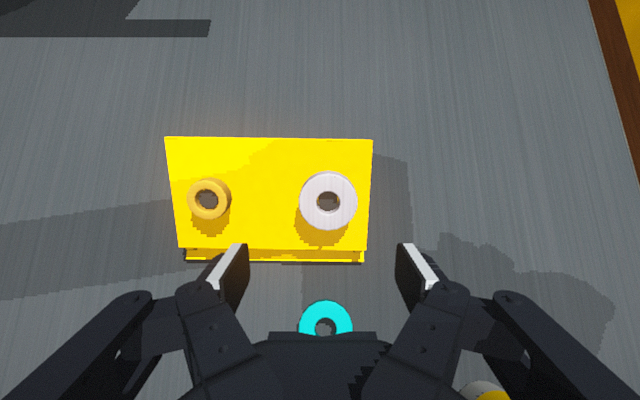

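Wrist view: steel ring top centred near (328,201) on the right pin, brass near (209,199), teal decoy at (325,320) on the table. I'll refine the centres with an ellipse fit.

```bash
cat >> h.py <<'E'
def ring(im,box,lo,hi):
    x0,y0,x1,y1=box; hsv=cv2.cvtColor(im,cv2.COLOR_RGB2HSV)[y0:y1,x0:x1]
    m=cv2.inRange(hsv,np.array(lo),np.array(hi)); c=max(cv2.findContours(m,cv2.RETR_EXTERNAL,cv2.CHAIN_APPROX_NONE)[0],key=cv2.contourArea)
    e=cv2.fitEllipse(cv2.convexHull(c)); return np.array(e[0])+[x0,y0],e[1],e[2]
E
python3 - <<'E'
from h import *
s=arm.state(); im=cv2.imread('pics/w1.png')[:,:,::-1].copy()
print(cv2.cvtColor(im,cv2.COLOR_RGB2HSV)[[200,200,210,190,200],[308,347,218,200,260]])
c,ax,_=ring(im,(290,160,370,240),(0,0,60),(179,70,255)); print(c,ax)
p=ray('wrist',*c,.0706,s); print('large top',p)
c2=np.array([209,199.]); q=ray('wrist',*c2,.0689,s); print('small top',q, np.linalg.norm(p-q))
print(R.from_quat(s['orientation']).inv().apply(p-s['eef_pos'])*1000)
E
```

```text
[[173   9 226]
 [165   7 225]
 [ 23 178 241]
 [ 19 190 145]
 [ 27 255 252]]
[327.59635162 200.32384491] (58.41217041015625, 59.15461349487305)
large top [0.58378461 0.30093549 0.0706    ]
small top [0.47697327 0.30238745 0.0689    ] 0.10683473152969389
[ -2.21668459   5.87313507 105.13378881]
```

>>> {"op": "move_arm", "data": {
  "steps": [
    [-1.1, 3, 10, 0, 0, 0],
    [-1.1, 2.9, 10, 0, 0, 0],
    [0, 0, 14, 0, 0, 0],
    [0, 0, 14, 0, 0, 0],
    [0, 0, 14, 0, 0, 0],
    [0, 0, 14, 0, 0, 0],
    [0, 0, 14, 0, 0, 0],
    [0, 0, 12, 0, 0, 0],
    [0, 0, 10, 0, 0, 0],
    [0, 0, 4, 0, 0, 0]
  ]
}}

```text
clock: 2.65
eef_pos: [0.5834, 0.3058, 0.0587]
orientation: [0.683, 0.683, 0.183, -0.184]
contact_force: [-0.4, -0.3, 0.5]
gripper_width: 0.075
grasp_force: 0.0
```

>>> {"op": "move_arm", "data": {
  "steps": [
    [0, 0, 4, 0, 0, 0],
    [0, 0, 0, 0, 0, 0],
    [0, 0, 0, 0, 0, 0],
    [0, 0, 0, 0, 0, 0],
    [0, 0, 0, 0, 0, 0],
    [0, 0, 0, 0, 0, 0],
    [0, 0, 0, 0, 0, 0],
    [0, 0, 0, 0, 0, 0],
    [0, 0, 0, 0, 0, 0],
    [0, 0, 0, 0, 0, 0]
  ],
  "claw": 40
}}

```text
clock: 3.48
eef_pos: [0.5843, 0.307, 0.0571]
orientation: [0.683, 0.683, 0.184, -0.183]
contact_force: [0.4, -1.4, -2.0]
gripper_width: 0.0519
grasp_force: 62.9
```

>>> {"op": "move_arm", "data": {
  "steps": [
    [0, 0, -4, 0, 0, 0],
    [0, 0, -8, 0, 0, 0],
    [0, 0, -12, 0, 0, 0],
    [0, 0, -16, 0, 0, 0],
    [0, 0, -20, 0, 0, 0],
    [0, 0, -20, 0, 0, 0],
    [0, 0, -20, 0, 0, 0],
    [0, 0, 0, 0, 0, 0],
    [0, 0, 0, 0, 0, 0],
    [0, 0, 0, 0, 0, 0]
  ]
}}

```text
clock: 4.32
eef_pos: [0.5837, 0.257, 0.1432]
orientation: [0.683, 0.683, 0.184, -0.183]
contact_force: [-1.1, -0.4, -2.7]
gripper_width: 0.0517
grasp_force: 63.0
```

```bash
python3 - <<'E'
from h import *
s=arm.state(); print(s['eef_pos'],s['gripper_width'],s['contact_force']); im=snap('wrist','w2.png')
plan([.586,-.014,.18],pose(0),14)
cv2.imwrite('pics/w2c.png',cv2.resize(im[180:400,160:480,::-1],None,fx=2.4,fy=2.4,interpolation=cv2.INTER_CUBIC))
E
```

```text
[0.58369807 0.25697051 0.14321421] 0.05166585260242118 [-1.11392534 -0.36578591 -2.71914972]
14 rows: [-18.1, 0.2, -8.0, -0.0, -2.15, -0.0] |t| 19.8 |r| 2.15
```

View pics/w2c.png

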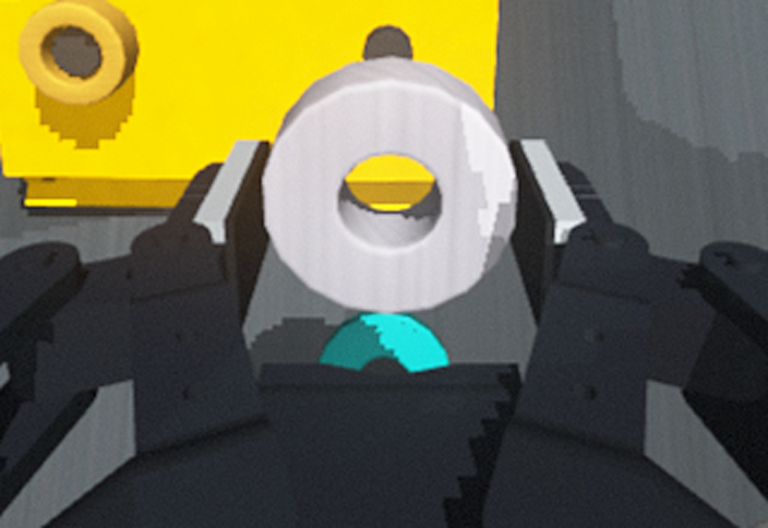

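The ring is held centred between the pads, its centre at about (322,261) in the full image. Carry it to a hover above the stud.

```bash
python3 - <<'E'
from h import *
print(ray('top',327.5,177.5,.098),ray('top',327.6,182,.036),ray('top',298+150/5,145+338/5,.066))
plan([.586,-.014,.195],pose(0),14)
E
```

```text
[ 0.59231991 -0.01437632  0.098     ] [ 0.59126025 -0.0155287   0.036     ] [ 0.51324481 -0.01728461  0.066     ]
14 rows: [-17.8, 0.2, -9.1, -0.0, -2.15, -0.0] |t| 20.0 |r| 2.15
```

>>> {"op": "move_arm", "data": {
  "steps": [
    [-17.8, 0.6, -9.1, 0, -2.15, 0],
    [-17.8, 0.6, -9.1, 0, -2.15, 0],
    [-17.8, 0.6, -9.1, 0, -2.15, 0],
    [-17.8, 0.6, -9.1, 0, -2.15, 0],
    [-17.8, 0.6, -9.1, 0, -2.15, 0],
    [-17.8, 0.6, -9.1, 0, -2.15, 0],
    [-17.8, 0.6, -9.1, 0, -2.15, 0],
    [-17.8, 0.6, -9.1, 0, -2.15, 0],
    [-17.8, 0.6, -9.1, 0, -2.15, 0],
    [-17.8, 0.6, -9.1, 0, -2.15, 0]
  ]
}}

```text
clock: 5.2
eef_pos: [0.5892, 0.0594, 0.1654]
orientation: [0.705, 0.705, 0.052, -0.053]
contact_force: [0.7, 0.1, -2.0]
gripper_width: 0.0513
grasp_force: 63.2
```

>>> {"op": "move_arm", "data": {
  "steps": [
    [-17.8, 0.6, -9.1, 0, -2.15, 0],
    [-17.8, 0.6, -9.1, 0, -2.15, 0],
    [-17.8, 0.6, -9.1, 0, -2.15, 0],
    [-17.8, 0.6, -9.1, 0, -2.15, 0],
    [0, 0, 0, 0, 0, 0],
    [0, 0, 0, 0, 0, 0],
    [0, 0, 0, 0, 0, 0],
    [0, 0, 0, 0, 0, 0],
    [0, 0, 0, 0, 0, 0],
    [0, 0, 0, 0, 0, 0]
  ]
}}

```text
clock: 6.03
eef_pos: [0.5919, -0.0141, 0.1958]
orientation: [0.707, 0.707, 0.0, 0.0]
contact_force: [0.5, 0.2, -2.9]
gripper_width: 0.0516
grasp_force: 63.2
```

```bash
python3 - <<'E'
from h import *
s=arm.state(); print(s['eef_pos'],R.from_quat(s['orientation']).as_matrix().round(3),s['gripper_width']); im=snap('wrist','w3.png')
cv2.imwrite('pics/w3c.png',cv2.resize(im[130:330,220:420,::-1],None,fx=3,fy=3,interpolation=cv2.INTER_CUBIC))
print(proj('wrist',[.592,-.015,.098],s),proj('wrist',[.592,-.015,.036],s))
E
```

```text
[ 0.59192643 -0.01408152  0.19579359] [[ 0.  1.  0.]
 [ 1. -0.  0.]
 [ 0.  0. -1.]] 0.05158743572821478
[321.06558864 201.88746618] [321.24200219 185.63970775]
```

View pics/w3c.png

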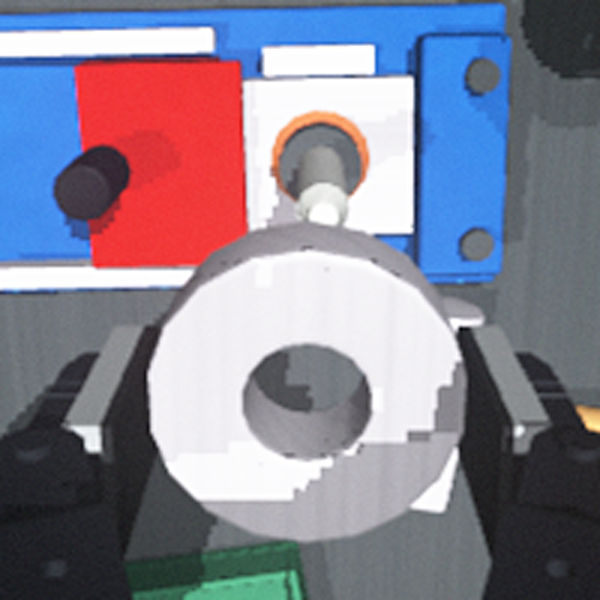

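Stud tip is at full-image (327.7,199.3), boss centre at (326.7,182.3), ring at (322.3,261.7). So the stud lies about +5 mm in tool y and +1 mm in tool x from the ring axis. I'll correct and lower.

>>> {"op": "move_arm", "data": {
  "steps": [
    [1, 2.5, 10, 0, 0, 0],
    [0, 2.5, 15, 0, 0, 0],
    [0, 0, 20, 0, 0, 0],
    [0, 0, 15, 0, 0, 0],
    [0, 0, 10, 0, 0, 0],
    [0, 0, 4, 0, 0, 0],
    [0, 0, 0, 0, 0, 0],
    [0, 0, 0, 0, 0, 0],
    [0, 0, 0, 0, 0, 0],
    [0, 0, 0, 0, 0, 0]
  ]
}}

```text
clock: 6.92
eef_pos: [0.5979, -0.0138, 0.1234]
orientation: [0.707, 0.707, 0.001, 0.001]
contact_force: [-0.1, -0.3, -2.1]
gripper_width: 0.0515
grasp_force: 63.2
```

```bash
python3 - <<'E'
from h import *
s=arm.state(); print(s['eef_pos'],s['contact_force']); im=snap('wrist','w4.png'); im2=snap('scene','s4.png')
a=cv2.resize(im[180:340,230:420,::-1],None,fx=2.5,fy=2.5,interpolation=cv2.INTER_CUBIC)
print(proj('scene',[.597,-.013,.098]))
b=cv2.resize(im2[130:260,240:340,::-1],None,fx=3.0769,fy=3.0769,interpolation=cv2.INTER_CUBIC)
cv2.imwrite('pics/w4c.png',np.hstack([a,b]))
E
```

```text
[ 0.5978758  -0.01376469  0.12337692] [-0.11006646 -0.25040899 -2.14811744]
[301.23884638 186.36009652]
```

View pics/w4c.png

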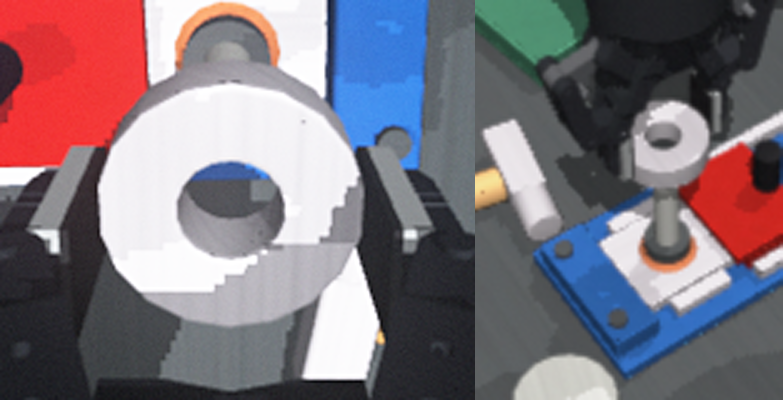

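Ring and stud line up to about 1 mm in both views: wrist crop u 230 against 228, scene crop ring at (671,140) above the stud at (667,215). Lowering with a force check.

>>> {"op": "move_arm", "data": {
  "steps": [
    [0.6, -0.6, 4, 0, 0, 0],
    [0, 0, 4, 0, 0, 0],
    [0, 0, 4, 0, 0, 0],
    [0, 0, 4, 0, 0, 0],
    [0, 0, 4, 0, 0, 0],
    [0, 0, 4, 0, 0, 0],
    [0, 0, 4, 0, 0, 0],
    [0, 0, 4, 0, 0, 0],
    [0, 0, 0, 0, 0, 0],
    [0, 0, 0, 0, 0, 0]
  ]
}}

```text
clock: 7.85
eef_pos: [0.5966, -0.0131, 0.09]
orientation: [0.707, 0.707, 0.0, 0.0]
contact_force: [0.4, 0.6, -2.8]
gripper_width: 0.0515
grasp_force: 63.2
```

>>> {"op": "move_arm", "data": {
  "steps": [
    [0, 0, 6, 0, 0, 0],
    [0, 0, 6, 0, 0, 0],
    [0, 0, 6, 0, 0, 0],
    [0, 0, 6, 0, 0, 0],
    [0, 0, 6, 0, 0, 0],
    [0, 0, 6, 0, 0, 0],
    [0, 0, 6, 0, 0, 0],
    [0, 0, 3, 0, 0, 0],
    [0, 0, 0, 0, 0, 0],
    [0, 0, 0, 0, 0, 0]
  ]
}}

```text
clock: 8.68
eef_pos: [0.5967, -0.0131, 0.0452]
orientation: [0.707, 0.707, 0.0, 0.001]
contact_force: [0.3, 0.4, -1.1]
gripper_width: 0.0518
grasp_force: 63.2
```

>>> {"op": "move_arm", "data": {
  "steps": [
    [0, 0, 1, 0, 0, 0],
    [0, 0, 1, 0, 0, 0],
    [0, 0, 1, 0, 0, 0],
    [0, 0, 1, 0, 0, 0],
    [0, 0, 1, 0, 0, 0],
    [0, 0, 0, 0, 0, 0],
    [0, 0, 0, 0, 0, 0],
    [0, 0, 0, 0, 0, 0],
    [0, 0, 0, 0, 0, 0],
    [0, 0, 0, 0, 0, 0]
  ]
}}

```text
clock: 9.52
eef_pos: [0.5968, -0.0132, 0.0404]
orientation: [0.707, 0.707, 0.0, 0.001]
contact_force: [0.0, 0.4, -2.5]
gripper_width: 0.0517
grasp_force: 63.2
```

>>> {"op": "move_arm", "data": {
  "steps": [
    [0, 0, 1, 0, 0, 0],
    [0, 0, 1, 0, 0, 0],
    [0, 0, 1, 0, 0, 0],
    [0, 0, 1, 0, 0, 0],
    [0, 0, 0, 0, 0, 0],
    [0, 0, 0, 0, 0, 0],
    [0, 0, 0, 0, 0, 0],
    [0, 0, 0, 0, 0, 0],
    [0, 0, 0, 0, 0, 0],
    [0, 0, 0, 0, 0, 0]
  ]
}}

```text
clock: 10.35
eef_pos: [0.5969, -0.0132, 0.0384]
orientation: [0.707, 0.707, 0.001, 0.001]
contact_force: [-4.5, 0.8, 12.9]
gripper_width: 0.0518
grasp_force: 64.7
```

Seated: contact at TCP z = 38.4 mm, and the ring underside was about 3 mm below the TCP, which puts it at the 36 mm boss top. Release and retreat upward.

>>> {"op": "move_arm", "data": {
  "steps": [
    [0, 0, 0, 0, 0, 0],
    [0, 0, 0, 0, 0, 0],
    [0, 0, 0, 0, 0, 0],
    [0, 0, 0, 0, 0, 0],
    [0, 0, 0, 0, 0, 0],
    [0, 0, -10, 0, 0, 0],
    [0, 0, -20, 0, 0, 0],
    [0, 0, -30, 0, 0, 0],
    [0, 0, -30, 0, 0, 0],
    [0, 0, -30, 0, 0, 0]
  ],
  "claw": 66
}}

```text
clock: 11.18
eef_pos: [0.5964, -0.0131, 0.1582]
orientation: [0.707, 0.707, 0.0, 0.001]
contact_force: [0.6, 0.5, -0.4]
gripper_width: 0.0663
grasp_force: 0.0
```

```bash
python3 - <<'E'
from h import *
s=arm.state(); im=snap('wrist','w5.png')
st=np.array([.5965,-.0128])
for z in (.054,.098): print(proj('wrist',[*st,z],s))
print(ring(im,(240,120,400,240),(0,0,120),(179,60,255)))
n=np.array([0,-.5,.866]); F=np.array([.477,.3024,.0689])-.016*n; print('foot',F)
plan(F+.12*n,pose(30),18)
E
```

```text
[321.03920256 198.52147758]
[320.90124526 214.61979074]
(array([325.10590363, 189.97732544]), (77.731201171875, 93.08552551269531), 174.28346252441406)
foot [0.477    0.3104   0.055044]
18 rows: [14.3, -6.8, 3.9, 0.04, 1.67, 0.01] |t| 16.3 |r| 1.67
```

>>> {"op": "move_arm", "data": {
  "steps": [
    [14.3, -6.8, 3.9, 0, 1.67, 0],
    [14.3, -6.8, 3.9, 0, 1.67, 0],
    [14.3, -6.8, 3.9, 0, 1.67, 0],
    [14.3, -6.8, 3.9, 0, 1.67, 0],
    [14.3, -6.8, 3.9, 0, 1.67, 0],
    [14.3, -6.8, 3.9, 0, 1.67, 0],
    [14.3, -6.8, 3.9, 0, 1.67, 0],
    [14.3, -6.8, 3.9, 0, 1.67, 0],
    [14.3, -6.8, 3.9, 0, 1.67, 0],
    [14.3, -6.8, 3.9, 0, 1.67, 0]
  ]
}}

```text
clock: 12.07
eef_pos: [0.5285, 0.134, 0.1368]
orientation: [0.7, 0.699, 0.104, -0.102]
contact_force: [0.5, -0.2, -0.5]
gripper_width: 0.0658
grasp_force: 0.0
```

>>> {"op": "move_arm", "data": {
  "steps": [
    [14.3, -6.8, 3.9, 0, 1.67, 0],
    [14.3, -6.8, 3.9, 0, 1.67, 0],
    [14.3, -6.8, 3.9, 0, 1.67, 0],
    [14.3, -6.8, 3.9, 0, 1.67, 0],
    [14.3, -6.8, 3.9, 0, 1.67, 0],
    [14.3, -6.8, 3.9, 0, 1.67, 0],
    [14.3, -6.8, 3.9, 0, 1.67, 0],
    [14.3, -6.8, 3.9, 0, 1.67, 0],
    [0, 0, 0, 0, 0, 0],
    [0, 0, 0, 0, 0, 0]
  ]
}}

```text
clock: 12.9
eef_pos: [0.4745, 0.2507, 0.1515]
orientation: [0.683, 0.683, 0.184, -0.182]
contact_force: [0.8, -0.1, 0.7]
gripper_width: 0.0658
grasp_force: 0.0
```

```bash
python3 - <<'E'
from h import *
s=arm.state(); im=snap('wrist','w6.png'); print(s['eef_pos'],R.from_quat(s['orientation']).as_matrix().round(3))
c,ax,_=ring(im,(270,150,380,250),(15,60,80),(25,215,255)); print(c,ax)
p=ray('wrist',*c,.0689,s); print(p, R.from_quat(s['orientation']).inv().apply(p-s['eef_pos'])*1000)
a=cv2.resize(im[140:270,250:400,::-1],None,fx=2.6,fy=2.6,interpolation=cv2.INTER_CUBIC)
b=cv2.resize(cv2.imread('pics/w5.png')[130:260,250:400],None,fx=2.6,fy=2.6,interpolation=cv2.INTER_CUBIC)
cv2.imwrite('pics/w6c.png',np.hstack([a,b]))
E
```

```text
[0.47453556 0.25067473 0.15150554] [[-0.001  1.     0.002]
 [ 0.866 -0.     0.5  ]
 [ 0.5    0.002 -0.866]]
[320.07223129 195.60051346] (42.50592803955078, 44.3162841796875)
[0.47392505 0.30312149 0.0689    ] [ 4.1572417  -0.79601717 97.75885829]
```

View pics/w6c.png

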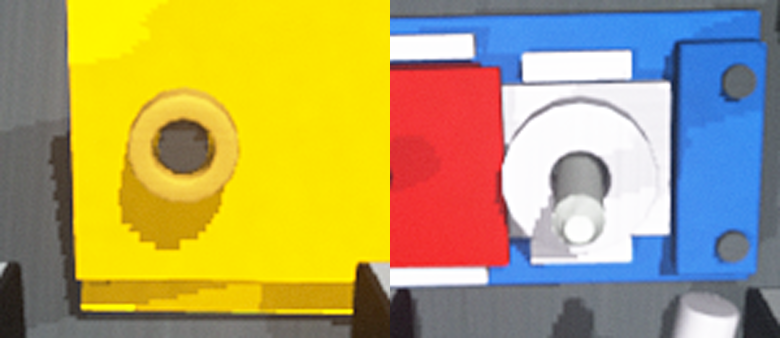

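Right crop: the large ring is seated around the stud at (579,180). Left crop: the brass ring is centred at full-image (320.5,196). Going down on the brass ring.

>>> {"op": "move_arm", "data": {
  "steps": [
    [2, -0.7, 10, 0, 0, 0],
    [1.8, 0, 12, 0, 0, 0],
    [0, 0, 14, 0, 0, 0],
    [0, 0, 14, 0, 0, 0],
    [0, 0, 14, 0, 0, 0],
    [0, 0, 14, 0, 0, 0],
    [0, 0, 12, 0, 0, 0],
    [0, 0, 10, 0, 0, 0],
    [0, 0, 7, 0, 0, 0],
    [0, 0, 4, 0, 0, 0]
  ]
}}

```text
clock: 13.78
eef_pos: [0.4737, 0.3099, 0.056]
orientation: [0.683, 0.683, 0.183, -0.183]
contact_force: [0.5, 0.8, -0.2]
gripper_width: 0.0659
grasp_force: 0.0
```

>>> {"op": "move_arm", "data": {
  "steps": [
    [0, 0, 0, 0, 0, 0],
    [0, 0, 0, 0, 0, 0],
    [0, 0, 0, 0, 0, 0],
    [0, 0, 0, 0, 0, 0],
    [0, 0, 0, 0, 0, 0],
    [0, 0, 0, 0, 0, 0],
    [0, 0, 0, 0, 0, 0],
    [0, 0, 0, 0, 0, 0],
    [0, 0, 0, 0, 0, 0],
    [0, 0, 0, 0, 0, 0]
  ],
  "claw": 25
}}

```text
clock: 14.62
eef_pos: [0.4744, 0.3093, 0.0576]
orientation: [0.683, 0.683, 0.184, -0.182]
contact_force: [-0.7, -4.5, 6.3]
gripper_width: 0.0349
grasp_force: 60.7
```

>>> {"op": "move_arm", "data": {
  "steps": [
    [0, 0, -4, 0, 0, 0],
    [0, 0, -8, 0, 0, 0],
    [0, 0, -12, 0, 0, 0],
    [0, 0, -16, 0, 0, 0],
    [0, 0, -20, 0, 0, 0],
    [0, 0, -20, 0, 0, 0],
    [0, 0, -20, 0, 0, 0],
    [0, 0, 0, 0, 0, 0],
    [0, 0, 0, 0, 0, 0],
    [0, 0, 0, 0, 0, 0]
  ]
}}

```text
clock: 15.45
eef_pos: [0.4734, 0.2595, 0.1432]
orientation: [0.683, 0.683, 0.183, -0.183]
contact_force: [0.1, 0.7, -1.9]
gripper_width: 0.0343
grasp_force: 59.9
```

```bash
python3 - <<'E'
from h import *
s=arm.state(); im=snap('wrist','w7.png'); print(s['eef_pos'],s['gripper_width'])
print(ring(im,(260,200,390,330),(10,60,80),(24,215,255)))
plan([.597,-.0135,.19],pose(0),16)
E
```

```text
[0.473438   0.25950355 0.14322187] 0.034308062547757416
(array([322.01390839, 258.42605591]), (73.97261810302734, 77.3215103149414), 4.628350734710693)
16 rows: [-15.8, 7.7, -7.6, -0.0, -1.88, -0.0] |t| 19.2 |r| 1.88
```

>>> {"op": "move_arm", "data": {
  "steps": [
    [-15.8, 7.7, -7.6, 0, -1.88, 0],
    [-15.8, 7.7, -7.6, 0, -1.88, 0],
    [-15.8, 7.7, -7.6, 0, -1.88, 0],
    [-15.8, 7.7, -7.6, 0, -1.88, 0],
    [-15.8, 7.7, -7.6, 0, -1.88, 0],
    [-15.8, 7.7, -7.6, 0, -1.88, 0],
    [-15.8, 7.7, -7.6, 0, -1.88, 0],
    [-15.8, 7.7, -7.6, 0, -1.88, 0],
    [-15.8, 7.7, -7.6, 0, -1.88, 0],
    [-15.8, 7.7, -7.6, 0, -1.88, 0]
  ]
}}

```text
clock: 16.33
eef_pos: [0.5502, 0.0851, 0.1549]
orientation: [0.704, 0.704, 0.068, -0.069]
contact_force: [-0.3, -0.7, -1.5]
gripper_width: 0.0346
grasp_force: 59.9
```

>>> {"op": "move_arm", "data": {
  "steps": [
    [-15.8, 7.7, -7.6, 0, -1.88, 0],
    [-15.8, 7.7, -7.6, 0, -1.88, 0],
    [-15.8, 7.7, -7.6, 0, -1.88, 0],
    [-15.8, 7.7, -7.6, 0, -1.88, 0],
    [-15.8, 7.7, -7.6, 0, -1.88, 0],
    [-15.8, 7.7, -7.6, 0, -1.88, 0],
    [0, 0, 0, 0, 0, 0],
    [0, 0, 0, 0, 0, 0],
    [0, 0, 0, 0, 0, 0],
    [0, 0, 0, 0, 0, 0]
  ]
}}

```text
clock: 17.17
eef_pos: [0.5958, -0.0129, 0.1896]
orientation: [0.707, 0.707, -0.0, -0.0]
contact_force: [-0.6, 0.6, -0.8]
gripper_width: 0.0345
grasp_force: 60.0
```

```bash
python3 - <<'E'
from h import *
s=arm.state(); im=snap('wrist','w8.png'); print(s['eef_pos'],R.from_quat(s['orientation']).as_rotvec(),s['gripper_width'])
print(proj('wrist',[.597,-.0135,.098],s))
cv2.imwrite('pics/w8c.png',cv2.resize(im[150:310,240:400,::-1],None,fx=3.5,fy=3.5,interpolation=cv2.INTER_CUBIC))
E
```

```text
[ 0.59582741 -0.01289976  0.18961943] [-2.22111483e+00 -2.22036158e+00  6.46364052e-04] 0.03454478223009444
[322.4715327  203.62027413]
```

View pics/w8c.png

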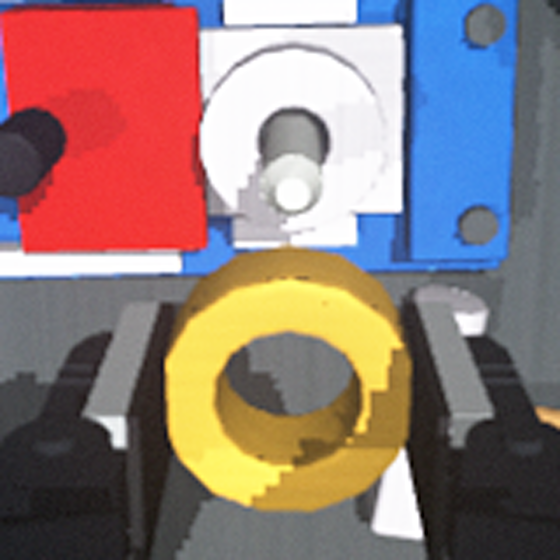

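The brass ring sits centred in the pads at crop (288,392), the stud tip is at crop (293,191), and the large ring is seated. Corrections: tool y +1.3, tool x −1.1, then down.

>>> {"op": "move_arm", "data": {
  "steps": [
    [-1.1, 1.3, 15, 0, 0, 0],
    [0, 0, 20, 0, 0, 0],
    [0, 0, 20, 0, 0, 0],
    [0, 0, 15, 0, 0, 0],
    [0, 0, 6, 0, 0, 0],
    [0, 0, 6, 0, 0, 0],
    [0, 0, 6, 0, 0, 0],
    [0, 0, 6, 0, 0, 0],
    [0, 0, 6, 0, 0, 0],
    [0, 0, 0, 0, 0, 0]
  ]
}}

```text
clock: 18.05
eef_pos: [0.5976, -0.015, 0.0898]
orientation: [0.707, 0.707, -0.0, 0.0]
contact_force: [-0.5, 0.0, -0.8]
gripper_width: 0.0348
grasp_force: 60.0
```

>>> {"op": "move_arm", "data": {
  "steps": [
    [0, 0, 6, 0, 0, 0],
    [0, 0, 6, 0, 0, 0],
    [0, 0, 6, 0, 0, 0],
    [0, 0, 6, 0, 0, 0],
    [0, 0, 2, 0, 0, 0],
    [0, 0, 0, 0, 0, 0],
    [0, 0, 0, 0, 0, 0],
    [0, 0, 0, 0, 0, 0],
    [0, 0, 0, 0, 0, 0],
    [0, 0, 0, 0, 0, 0]
  ]
}}

```text
clock: 18.88
eef_pos: [0.5983, -0.0151, 0.065]
orientation: [0.707, 0.707, 0.0, 0.001]
contact_force: [-0.3, 0.4, -0.5]
gripper_width: 0.0348
grasp_force: 60.0
```

>>> {"op": "move_arm", "data": {
  "steps": [
    [0, 0, 1.5, 0, 0, 0],
    [0, 0, 1.5, 0, 0, 0],
    [0, 0, 1.5, 0, 0, 0],
    [0, 0, 1, 0, 0, 0],
    [0, 0, 1, 0, 0, 0],
    [0, 0, 1, 0, 0, 0],
    [0, 0, 0.5, 0, 0, 0],
    [0, 0, 0, 0, 0, 0],
    [0, 0, 0, 0, 0, 0],
    [0, 0, 0, 0, 0, 0]
  ]
}}

```text
clock: 19.72
eef_pos: [0.5982, -0.0151, 0.0567]
orientation: [0.707, 0.707, 0.0, 0.001]
contact_force: [-0.1, -0.0, -1.3]
gripper_width: 0.0349
grasp_force: 60.0
```

>>> {"op": "move_arm", "data": {
  "steps": [
    [0, 0, 0.7, 0, 0, 0],
    [0, 0, 0.7, 0, 0, 0],
    [0, 0, 0.7, 0, 0, 0],
    [0, 0, 0.7, 0, 0, 0],
    [0, 0, 0, 0, 0, 0],
    [0, 0, 0, 0, 0, 0],
    [0, 0, 0, 0, 0, 0],
    [0, 0, 0, 0, 0, 0],
    [0, 0, 0, 0, 0, 0],
    [0, 0, 0, 0, 0, 0]
  ]
}}

```text
clock: 20.55
eef_pos: [0.5982, -0.0151, 0.0565]
orientation: [0.707, 0.707, 0.0, 0.001]
contact_force: [-6.5, 1.0, 17.1]
gripper_width: 0.0346
grasp_force: 62.1
```

Contact came at 56.5 mm as predicted, so the small ring is on. Release, rise, turn 90° so the fingers straddle the knob in y (keeping the knuckles clear of the stud), and go above the knob.

>>> {"op": "move_arm", "data": {
  "steps": [
    [0, 0, 0, 0, 0, 0],
    [0, 0, 0, 0, 0, 0],
    [0, 0, 0, 0, 0, 0],
    [0, 0, 0, 0, 0, 0],
    [0, 0, 0, 0, 0, 0],
    [0, 0, -10, 0, 0, 0],
    [0, 0, -20, 0, 0, 0],
    [0, 0, -25, 0, 0, 0],
    [0, 0, -30, 0, 0, 0],
    [0, 0, -30, 0, 0, 0]
  ],
  "claw": 50
}}

```text
clock: 21.38
eef_pos: [0.5976, -0.015, 0.1704]
orientation: [0.707, 0.707, -0.0, 0.0]
contact_force: [0.5, -0.2, -1.2]
gripper_width: 0.0501
grasp_force: 0.0
```

```bash
python3 - <<'E'
from h import *
s=arm.state(); im=snap('wrist','w9.png'); print(s['eef_pos'])
cv2.imwrite('pics/w9c.png',cv2.resize(im[120:300,200:400,::-1],None,fx=3,fy=3,interpolation=cv2.INTER_CUBIC))
for p in ([.597,-.0135,.098],[.519,-.016,.066]): print(proj('wrist',p,s))
plan([.519,-.016,.15],pose(0,90),14)
E
```

```text
[ 0.59764682 -0.01497016  0.17041921]
[320.03639081 208.04599954]
[232.67472493 199.91604333]
14 rows: [4.3, -4.9, 1.9, 0.03, 0.05, -6.43] |t| 6.8 |r| 6.43
```

View pics/w9c.png

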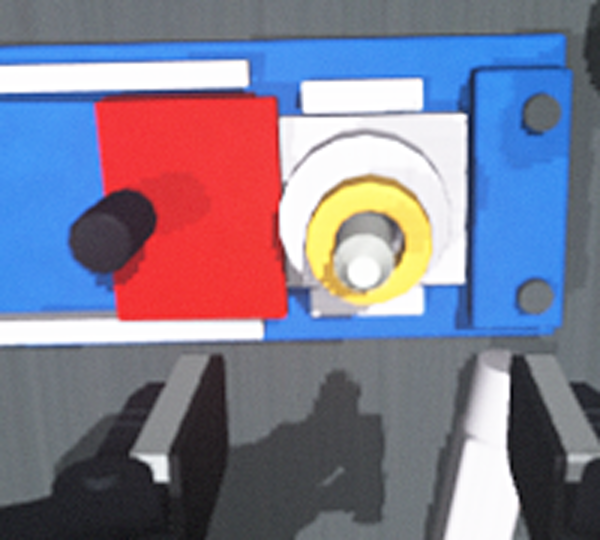

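Both spacers are seated around the stud, whose tip is at full-image (321,209). The knob top is at (233.3,200.7), within 1 px of prediction. Moving to the knob.

>>> {"op": "move_arm", "data": {
  "steps": [
    [4.3, -4.9, 1.9, 0, 0, -6.43],
    [4.3, -4.9, 1.9, 0, 0, -6.43],
    [4.3, -4.9, 1.9, 0, 0, -6.43],
    [4.3, -4.9, 1.9, 0, 0, -6.43],
    [4.3, -4.9, 1.9, 0, 0, -6.43],
    [4.3, -4.9, 1.9, 0, 0, -6.43],
    [4.3, -4.9, 1.9, 0, 0, -6.43],
    [4.3, -4.9, 1.9, 0, 0, -6.43],
    [4.3, -4.9, 1.9, 0, 0, -6.43],
    [4.3, -4.9, 1.9, 0, 0, -6.43]
  ]
}}

```text
clock: 22.27
eef_pos: [0.5374, -0.0017, 0.1502]
orientation: [0.22, 0.975, -0.0, 0.001]
contact_force: [0.4, -0.8, -0.3]
gripper_width: 0.0497
grasp_force: 0.0
```

>>> {"op": "move_arm", "data": {
  "steps": [
    [4.3, -4.9, 1.9, 0, 0, -6.43],
    [4.3, -4.9, 1.9, 0, 0, -6.43],
    [4.3, -4.9, 1.9, 0, 0, -6.43],
    [4.3, -4.9, 1.9, 0, 0, -6.43],
    [0, 0, 0, 0, 0, 0],
    [0, 0, 0, 0, 0, 0],
    [0, 0, 0, 0, 0, 0],
    [0, 0, 0, 0, 0, 0],
    [0, 0, 0, 0, 0, 0],
    [0, 0, 0, 0, 0, 0]
  ]
}}

```text
clock: 23.1
eef_pos: [0.516, -0.0155, 0.1422]
orientation: [0.001, 1.0, -0.0, 0.001]
contact_force: [-0.3, -0.0, 0.2]
gripper_width: 0.0501
grasp_force: 0.0
```

```bash
python3 - <<'E'
from h import *
s=arm.state(); im=snap('wrist','w10.png'); print(s['eef_pos'],R.from_quat(s['orientation']).as_matrix().round(3))
print(R.from_quat(s['orientation']).inv().apply(np.array([.5195,-.0167,.042])-s['eef_pos'])*1000)
# black blob near the knob on red
u,v=proj('wrist',[.5195,-.0167,.066],s); print(u,v)
hsv=cv2.cvtColor(im,cv2.COLOR_RGB2HSV); x0,y0=int(u)-45,int(v)-45
m=(hsv[y0:y0+90,x0:x0+90,2]<70).astype(np.uint8)
n,l,st,c=cv2.connectedComponentsWithStats(m); print([(st[i].tolist(),(c[i]+[x0,y0]).round(1)) for i in range(1,n) if st[i][4]>50])
t=cv2.cvtColor(cv2.imread('pics/t0.png'),cv2.COLOR_BGR2HSV)[160:280,380:500]
c=max(cv2.findContours(cv2.inRange(t,np.array([65,100,40]),np.array([90,255,255])),0,1)[0],key=cv2.contourArea)
r=cv2.minAreaRect(c); print(r, ray('top',r[0][0]+380,r[0][1]+160,.018))
E
```

```text
[ 0.51599637 -0.01554322  0.14224783] [[-1.     0.001  0.001]
 [ 0.001  1.    -0.001]
 [-0.001 -0.001 -1.   ]]
[ -3.37099493  -1.06207574 100.25342848]
321.127064614516 211.98811989419775
[([35, 24, 22, 16, 180], array([321. , 196.5]))]Traceback (most recent call last):
  File "<stdin>", line 10, in <module>
ValueError: max() iterable argument is empty
```

>>> {"op": "move_arm", "data": {
  "steps": [
    [-1.7, -1, 10, 0, 0, 0],
    [-1.7, 0, 15, 0, 0, 0],
    [0, 0, 15, 0, 0, 0],
    [0, 0, 15, 0, 0, 0],
    [0, 0, 15, 0, 0, 0],
    [0, 0, 12, 0, 0, 0],
    [0, 0, 8, 0, 0, 0],
    [0, 0, 6, 0, 0, 0],
    [0, 0, 4, 0, 0, 0],
    [0, 0, 0, 0, 0, 0]
  ]
}}

```text
clock: 23.98
eef_pos: [0.5191, -0.0168, 0.0415]
orientation: [0.0, 1.0, -0.0, 0.0]
contact_force: [-0.2, -0.5, -1.2]
gripper_width: 0.0496
grasp_force: 0.0
```

>>> {"op": "move_arm", "data": {
  "steps": [
    [0, 0, 0, 0, 0, 0],
    [0, 0, 0, 0, 0, 0],
    [0, 0, 0, 0, 0, 0],
    [0, 0, 0, 0, 0, 0],
    [0, 0, 0, 0, 0, 0],
    [0, 0, 0, 0, 0, 0],
    [0, 0, 0, 0, 0, 0],
    [0, 0, 0, 0, 0, 0],
    [0, 0, 0, 0, 0, 0],
    [0, 0, 0, 0, 0, 0]
  ],
  "claw": 5,
  "squeeze": 40
}}

```text
clock: 24.82
eef_pos: [0.5198, -0.0164, 0.043]
orientation: [0.0, 1.0, -0.0, 0.001]
contact_force: [-0.4, 3.1, 6.4]
gripper_width: 0.0184
grasp_force: 39.2
```

```bash
python3 - <<'E'
from h import *
im=cv2.imread('pics/t0.png'); t=cv2.cvtColor(im,cv2.COLOR_BGR2HSV)[160:280,380:500]
print(t[60,58])
m=((t[...,1]>90)&(t[...,0]>60)&(t[...,0]<100)).astype(np.uint8)
c=max(cv2.findContours(m,0,1)[0],key=cv2.contourArea)
r=cv2.minAreaRect(c); print(r, ray('top',r[0][0]+380,r[0][1]+160,.018))
E
```

```text
[ 75  95 191]
((57.76216125488281, 60.327030181884766), (68.15564727783203, 60.66944122314453), 81.02737426757812) [ 0.50296913 -0.29009513  0.018     ]
```

>>> {"op": "move_arm", "data": {
  "steps": [
    [3, -0.1, 0, 0, 0, 0],
    [5, -0.1, 0, 0, 0, 0],
    [6, -0.2, 0, 0, 0, 0],
    [6, -0.2, 0, 0, 0, 0],
    [6, -0.2, 0, 0, 0, 0],
    [6, -0.2, 0, 0, 0, 0],
    [6, -0.1, 0, 0, 0, 0],
    [4, -0.1, 0, 0, 0, 0],
    [2, -0.1, 0, 0, 0, 0],
    [0, 0, 0, 0, 0, 0]
  ]
}}

```text
clock: 25.65
eef_pos: [0.476, -0.0174, 0.0429]
orientation: [0.0, 1.0, -0.0, 0.002]
contact_force: [0.9, 7.1, 5.9]
gripper_width: 0.0187
grasp_force: 39.4
```

>>> {"op": "move_arm", "data": {
  "steps": [
    [0.5, 0, 0, 0, 0, 0],
    [0, 0, 0, 0, 0, 0],
    [0, 0, 0, 0, 0, 0],
    [0, 0, 0, 0, 0, 0],
    [0, 0, 0, 0, 0, 0],
    [0, 0, 0, 0, 0, 0],
    [0, 0, 0, 0, 0, 0],
    [0, 0, 0, 0, 0, 0],
    [0, 0, 0, 0, 0, 0],
    [0, 0, 0, 0, 0, 0]
  ]
}}

```text
clock: 26.48
eef_pos: [0.476, -0.0174, 0.043]
orientation: [0.0, 1.0, -0.0, 0.002]
contact_force: [2.1, 6.0, 6.1]
gripper_width: 0.0181
grasp_force: 39.4
```

>>> {"op": "move_arm", "data": {
  "steps": [
    [0, 0, 0, 0, 0, 0],
    [0, 0, 0, 0, 0, 0],
    [0, 0, 0, 0, 0, 0],
    [0, 0, 0, 0, 0, 0],
    [0, 0, -10, 0, 0, 0],
    [0, 0, -20, 0, 0, 0],
    [0, 0, -30, 0, 0, 0],
    [0, 0, -30, 0, 0, 0],
    [0, 0, -20, 0, 0, 0],
    [0, 0, 0, 0, 0, 0]
  ],
  "claw": 45,
  "squeeze": 110
}}

```text
clock: 27.32
eef_pos: [0.477, -0.0186, 0.1562]
orientation: [0.0, 1.0, -0.001, 0.004]
contact_force: [1.3, 0.0, 0.6]
gripper_width: 0.0452
grasp_force: 0.0
```

```bash
python3 - <<'E'
from h import *
s=arm.state(); im=snap('wrist','w11.png'); print(s['eef_pos'])
hsv=cv2.cvtColor(im,cv2.COLOR_RGB2HSV)
m=((hsv[...,1]>180)&((hsv[...,0]<6)|(hsv[...,0]>174))&(hsv[...,2]>120)).astype(np.uint8)
n,l,st,c=cv2.connectedComponentsWithStats(m); i=1+np.argmax(st[1:,4]); x,y,w,h,a=st[i]; print(st[i])
print('red far edge', ray('wrist',x+w/2,y,.032,s),'expect closed',.598-.027,'open',.598-.027-.045)
o=((hsv[...,1]>150)&(hsv[...,0]>15)&(hsv[...,0]<28)).astype(np.uint8)[:, 250:400]
n,l,st,c=cv2.connectedComponentsWithStats(o); i=1+np.argmax(st[1:,4]); print('brass',st[i],c[i]+[250,0],proj('wrist',[.598,-.0145,.07],s))
plan([.598,-.0145,.135],pose(0,90),8)
E
```

```text
[ 0.47697052 -0.01859055  0.15617573]
[ 284  178   80   61 3825]
red far edge [ 0.46365868 -0.0174251   0.032     ] expect closed 0.571 open 0.5259999999999999
brass [ 57 306  37  26 207] [319.00966184 317.17391304] [327.07399253 325.63718983]
8 rows: [-15.3, 0.5, 2.4, -0.01, 0.04, -0.01] |t| 15.5 |r| 0.04
```

>>> {"op": "move_arm", "data": {
  "steps": [
    [-15.3, 0.5, -2, 0, 0, 0],
    [-15.3, 0.5, -2, 0, 0, 0],
    [-15.3, 0.5, -2, 0, 0, 0],
    [-15.3, 0.5, -2, 0, 0, 0],
    [-15.3, 0.5, -2, 0, 0, 0],
    [-15.3, 0.5, -2, 0, 0, 0],
    [-15.3, 0.5, -2, 0, 0, 0],
    [-15.3, 0.5, -2, 0, 0, 0],
    [0, 0, 0, 0, 0, 0],
    [0, 0, 0, 0, 0, 0]
  ]
}}

```text
clock: 28.2
eef_pos: [0.5964, -0.014, 0.1665]
orientation: [0.0, 1.0, -0.0, -0.001]
contact_force: [0.0, 0.4, -0.9]
gripper_width: 0.0448
grasp_force: 0.0
```

```bash
python3 - <<'E'
from h import *
s=arm.state(); im=snap('wrist','w12.png'); print(s['eef_pos'],R.from_quat(s['orientation']).as_matrix().round(3))
hsv=cv2.cvtColor(im,cv2.COLOR_RGB2HSV)
m=((hsv[...,1]>180)&((hsv[...,0]<6)|(hsv[...,0]>174))&(hsv[...,2]>120)).astype(np.uint8)
n,l,st,c=cv2.connectedComponentsWithStats(m); i=1+np.argmax(st[1:,4]); x,y,w,h,a=st[i]; print('red',st[i])
print('near/far edge', ray('wrist',x+w/2,y,.032,s),ray('wrist',x+w/2,y+h,.032,s))
o=((hsv[...,1]>120)&(hsv[...,0]>14)&(hsv[...,0]<28)).astype(np.uint8)
o[:,:250]=0;o[:,400:]=0
n,l,st,c=cv2.connectedComponentsWithStats(o); i=1+np.argmax(st[1:,4]); x,y,w,h,a=st[i]; print('brass',st[i],'bbox centre',x+w/2,y+h/2)
print('pred brass top',proj('wrist',[.598,-.0145,.07],s),'tip',proj('wrist',[.598,-.0145,.098],s))
v=hsv[...,2].copy(); sat=hsv[...,1]
mm=((sat<40)&(v>225)).astype(np.uint8); mm[:, :290]=0; mm[:,360:]=0; mm[:150]=0; mm[280:]=0
n,l,st,c=cv2.connectedComponentsWithStats(mm); print([(st[i].tolist(),c[i].round(1).tolist()) for i in range(1,n) if st[i][4]>25])
E
```

```text
[ 0.59642062 -0.01403663  0.16646984] [[-1.     0.001 -0.002]
 [ 0.001  1.    -0.001]
 [ 0.002 -0.001 -1.   ]]
red [ 275   46   87   71 5416]
near/far edge [ 0.46744376 -0.01747704  0.032     ] [ 0.52660625 -0.01770871  0.032     ]
brass [300 181  39  30 244] bbox centre 319.5 196.0
pred brass top [321.9863695  202.79188461] tip [321.95554912 213.0675562 ]
[([291, 154, 69, 70, 1748], [338.6, 181.3]), ([290, 200, 19, 22, 174], [297.6, 213.2]), ([316, 200, 16, 19, 202], [323.8, 209.9])]
```

The red edge is at x = 0.5266 against 0.526 expected fully open, so the jaw is open. The stud tip blob at (323.8,209.9) puts the stud near (0.5965, −0.0135). Descending to grip the free stud just above the brass ring.

>>> {"op": "move_arm", "data": {
  "steps": [
    [0, 0.5, 10, 0, 0, 0],
    [0, 0, 15, 0, 0, 0],
    [0, 0, 15, 0, 0, 0],
    [0, 0, 15, 0, 0, 0],
    [0, 0, 15, 0, 0, 0],
    [0, 0, 12, 0, 0, 0],
    [0, 0, 6, 0, 0, 0],
    [0, 0, 4, 0, 0, 0],
    [0, 0, 1.5, 0, 0, 0],
    [0, 0, 0, 0, 0, 0]
  ]
}}

```text
clock: 29.08
eef_pos: [0.5971, -0.0136, 0.0748]
orientation: [0.0, 1.0, -0.0, 0.001]
contact_force: [-0.1, -0.4, -0.1]
gripper_width: 0.045
grasp_force: 0.0
```

>>> {"op": "move_arm", "data": {
  "steps": [
    [0, 0, 0, 0, 0, 0],
    [0, 0, 0, 0, 0, 0],
    [0, 0, 0, 0, 0, 0],
    [0, 0, 0, 0, 0, 0],
    [0, 0, 0, 0, 0, 0],
    [0, 0, 0, 0, 0, 0],
    [0, 0, 0, 0, 0, 0],
    [0, 0, 0, 0, 0, 0],
    [0, 0, 0, 0, 0, 0],
    [0, 0, 0, 0, 0, 0]
  ],
  "claw": 3,
  "squeeze": 110
}}

```text
clock: 29.92
eef_pos: [0.5977, -0.0143, 0.0758]
orientation: [0.0, 1.0, -0.001, 0.001]
contact_force: [-1.6, -3.6, 5.7]
gripper_width: 0.0118
grasp_force: 107.7
```

>>> {"op": "move_arm", "data": {
  "steps": [
    [0, 0, -1, 0, 0, 0],
    [0, 0, -2, 0, 0, 0],
    [0, 0, -3, 0, 0, 0],
    [0, 0, -4, 0, 0, 0],
    [0, 0, -5, 0, 0, 0],
    [0, 0, -6, 0, 0, 0],
    [0, 0, -8, 0, 0, 0],
    [0, 0, -8, 0, 0, 0],
    [0, 0, -4, 0, 0, 0],
    [0, 0, 0, 0, 0, 0]
  ]
}}

```text
clock: 30.75
eef_pos: [0.598, -0.0137, 0.1175]
orientation: [0.0, 1.0, -0.001, 0.002]
contact_force: [0.9, -0.5, -7.2]
gripper_width: 0.0117
grasp_force: 107.9
```

```bash
python3 - <<'E'
from h import *
s=arm.state(); im=snap('wrist','w13.png'); im2=snap('scene','s13.png'); print(s['eef_pos'],s['gripper_width'],s['contact_force'],s['moment'])
plan([.505,-.290,.165],pose(0,83),20)
E
```

```text
[ 0.59801975 -0.01369341  0.11753493] 0.011673645501550442 [ 0.89242807 -0.49955714 -7.22321541] [-0.03973262 -0.02262125  0.01124199]
20 rows: [3.8, -14.1, -2.4, -0.0, 0.0, 0.35] |t| 14.8 |r| 0.35
```

Part lifted, 7.2 N matching 0.74 kg. Carry it to the tray centre at about (0.507, −0.290).

>>> {"op": "move_arm", "data": {
  "steps": [
    [0, -2, -8, 0, 0, 0],
    [2, -6, -12, 0, 0, 0],
    [4, -12, -12, 0, 0, 0],
    [5, -16, -8, 0, 0, 0],
    [6, -17, -5, 0, 0, 0],
    [6, -17, 0, 0, 0, 0],
    [6, -17, 0, 0, 0, 0],
    [6, -17, 0, 0, 0, 0],
    [6, -17, 0, 0, 0, 0],
    [6, -17, 0, 0, 0, 0]
  ]
}}

```text
clock: 31.68
eef_pos: [0.5494, -0.1536, 0.1624]
orientation: [0.001, 1.0, -0.001, 0.001]
contact_force: [0.4, 0.1, -8.3]
gripper_width: 0.0119
grasp_force: 107.9
```

>>> {"op": "move_arm", "data": {
  "steps": [
    [6, -17, 0, 0, 0, 0],
    [6, -17, 0, 0, 0, 0],
    [6, -17, 0, 0, 0, 0],
    [6, -17, 0, 0, 0, 0],
    [6, -17, 0, 0, 0, 0],
    [6, -17, 0, 0, 0, 0],
    [5, -17, 0, 0, 0, 0],
    [2, -13, 0, 0, 0, 0],
    [1, -6, 0, 0, 0, 0],
    [0, 0, 0, 0, 0, 0]
  ]
}}

```text
clock: 32.52
eef_pos: [0.5056, -0.2914, 0.1616]
orientation: [0.001, 1.0, -0.001, 0.001]
contact_force: [-0.4, 0.2, -7.9]
gripper_width: 0.0115
grasp_force: 108.0
```

```bash
python3 - <<'E'
from h import *
s=arm.state(); print(s['eef_pos'],s['contact_force'],s['gripper_width']); im=snap('wrist','w14.png'); im2=snap('scene','s14.png')
h=cv2.cvtColor(im2,cv2.COLOR_RGB2HSV)
m=((h[...,1]>80)&(h[...,0]>60)&(h[...,0]<88)).astype(np.uint8); m[:60]=0; m[:,:180]=0;m[180:]=0;m[:,360:]=0
n,l,st,c=cv2.connectedComponentsWithStats(m); i=1+np.argmax(st[1:,4]); print('tray bbox',st[i], 'vs initial 218-320, 82-154')
# initial tray corners in the scene picture (rim z=.022)
P=[ray('scene',u,v,.022) for u,v in [(219,117),(276,83),(319,115),(262,153)]]; print(np.round(P,3),np.mean(P,0))
E
```

```text
[ 0.50556976 -0.29136966  0.16161285] [-0.35232872  0.23119867 -7.85524431] 0.011450890374835139
tray bbox [ 218   89  102   69 3928] vs initial 218-320, 82-154
[[ 0.613 -0.34   0.022]
 [ 0.442 -0.369  0.022]
 [ 0.418 -0.216  0.022]
 [ 0.587 -0.188  0.022]] [ 0.51498451 -0.27830782  0.022     ]
```

>>> {"op": "move_arm", "data": {
  "steps": [
    [-2, 2, 6, 0, 0, 0],
    [-2, 3, 10, 0, 0, 0],
    [0, 0, 12, 0, 0, 0],
    [0, 0, 14, 0, 0, 0],
    [0, 0, 14, 0, 0, 0],
    [0, 0, 12, 0, 0, 0],
    [0, 0, 8, 0, 0, 0],
    [0, 0, 5, 0, 0, 0],
    [0, 0, 3, 0, 0, 0],
    [0, 0, 0, 0, 0, 0]
  ]
}}

```text
clock: 33.45
eef_pos: [0.51, -0.2841, 0.0764]
orientation: [0.0, 1.0, -0.0, 0.0]
contact_force: [0.2, -0.2, -6.9]
gripper_width: 0.0117
grasp_force: 108.0
```

>>> {"op": "move_arm", "data": {
  "steps": [
    [0, 0, 1.5, 0, 0, 0],
    [0, 0, 1.5, 0, 0, 0],
    [0, 0, 1.5, 0, 0, 0],
    [0, 0, 1, 0, 0, 0],
    [0, 0, 1, 0, 0, 0],
    [0, 0, 1, 0, 0, 0],
    [0, 0, 0.5, 0, 0, 0],
    [0, 0, 0, 0, 0, 0],
    [0, 0, 0, 0, 0, 0],
    [0, 0, 0, 0, 0, 0]
  ]
}}

```text
clock: 34.28
eef_pos: [0.5101, -0.2846, 0.069]
orientation: [0.0, 1.0, -0.0, 0.001]
contact_force: [0.2, 0.1, -8.2]
gripper_width: 0.0117
grasp_force: 108.0
```

>>> {"op": "move_arm", "data": {
  "steps": [
    [0, 0, 0.7, 0, 0, 0],
    [0, 0, 0.7, 0, 0, 0],
    [0, 0, 0.6, 0, 0, 0],
    [0, 0, 0, 0, 0, 0],
    [0, 0, 0, 0, 0, 0],
    [0, 0, 0, 0, 0, 0],
    [0, 0, 0, 0, 0, 0],
    [0, 0, 0, 0, 0, 0],
    [0, 0, 0, 0, 0, 0],
    [0, 0, 0, 0, 0, 0]
  ]
}}

```text
clock: 35.12
eef_pos: [0.5102, -0.2851, 0.0677]
orientation: [0.0, 1.0, -0.001, 0.001]
contact_force: [-4.5, -1.1, 5.4]
gripper_width: 0.0117
grasp_force: 109.6
```

Contact at 67.7 mm as predicted (67.8), so the part is on the tray floor. Release and retreat.

>>> {"op": "move_arm", "data": {
  "steps": [
    [0, 0, 0, 0, 0, 0],
    [0, 0, 0, 0, 0, 0],
    [0, 0, 0, 0, 0, 0],
    [0, 0, 0, 0, 0, 0],
    [0, 0, 0, 0, 0, 0],
    [0, 0, -5, 0, 0, 0],
    [0, 0, -15, 0, 0, 0],
    [0, 0, -25, 0, 0, 0],
    [0, 0, -30, 0, 0, 0],
    [0, 0, -30, 0, 0, 0]
  ],
  "claw": 45
}}

```text
clock: 35.95
eef_pos: [0.5096, -0.2842, 0.1731]
orientation: [0.0, 1.0, -0.0, 0.0]
contact_force: [1.1, -1.6, -0.0]
gripper_width: 0.0451
grasp_force: 0.0
```

```bash
python3 - <<'E'
from h import *
s=arm.state(); print(s['eef_pos'],s['contact_force'],s['gripper_width']); im=snap('wrist','w15.png')
h=cv2.cvtColor(im,cv2.COLOR_RGB2HSV)
g=((h[...,1]>80)&(h[...,0]>60)&(h[...,0]<90)).astype(np.uint8); n,l,st,c=cv2.connectedComponentsWithStats(g); i=1+np.argmax(st[1:,4]); x,y,w,hh,a=st[i]; print('green',st[i])
pts=[ray('wrist',u,v,.022,s)[:2].round(3).tolist() for u,v in [(x,y),(x+w,y),(x+w,y+hh),(x,y+hh)]]; print('tray bbox world',pts)
b=((h[...,1]>120)&(h[...,0]>14)&(h[...,0]<28)).astype(np.uint8); n,l,st,c=cv2.connectedComponentsWithStats(b); i=1+np.argmax(st[1:,4]); print('brass',st[i],c[i])
for r in (0,.019): print([proj('wrist',[.5102+r*np.cos(t),-.285+r*np.sin(t),.062],s).round(0).tolist() for t in np.arange(4)*np.pi/2])
print('tip pred',proj('wrist',[.5102,-.285,.09],s))
mm=((h[...,1]<40)&(h[...,2]>215)).astype(np.uint8); n,l,st,c=cv2.connectedComponentsWithStats(mm); print([(st[i].tolist(),c[i].round(1).tolist()) for i in range(1,n) if st[i][4]>60])
E
```

```text
[ 0.50961791 -0.28417119  0.17305371] [ 1.11102759 -1.58403513 -0.02583017] 0.045090499890611625
green [  220    85   180   187 20784]
tray bbox world [[0.411, -0.381], [0.411, -0.21], [0.61, -0.196], [0.61, -0.401]]
brass [618 349  22  46 680] [630.71176471 370.26470588]
[[322.0, 197.0], [322.0, 197.0], [322.0, 197.0], [322.0, 197.0]]
[[322.0, 217.0], [342.0, 197.0], [322.0, 176.0], [301.0, 197.0]]
tip pred [321.4719107  206.06842664]
[([629, 136, 11, 11, 91], [634.3, 140.5]), ([523, 138, 26, 95, 844], [535.5, 184.6]), ([292, 152, 59, 67, 2143], [323.5, 177.3]), ([314, 195, 17, 18, 222], [322.3, 203.6]), ([606, 203, 16, 28, 249], [613.6, 216.4]), ([584, 245, 17, 32, 318], [592.0, 260.4]), ([520, 246, 16, 32, 315], [527.4, 261.4])]
```

The part is upright: stud tip at (322.3,203.6), within 3 px of prediction. It is central in the tray, and the gripper is clear. Handing in.

```bash
python3 -c "
from workcell import arm
print(arm.hand_in())"
```

```text
the job is handed in; nothing more can be done
None
```

The job is handed in at about 36 s of the 70 s. Both spacers are on the stud, the jaw is open, and the part stands upright near the middle of the green tray with the gripper clear. I don't have the judge's verdict: the hand-in returned none, and my last check was by measurement, not by viewing a picture.

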